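Charge the measure through the gate hopper and hold the gate open

TASK

Tip all eight stone chips from the steel beaker into the hopper and stand the empty beaker upright on the bench. Then take the gate plunger by its neck and draw it straight out of its guide, without levering it sideways, until its red band has just come fully clear of the guide and no further, so that the chips drop into the clear measure below. Finish while still gripping the plunger there and do not let go, so that I can check the throat; leave the other things on the bench where they are.

Things in the scene. Friction and masses are not known exactly. Their poses are not given: they have to be found in the camera images.
- stand: Hopper-and-measure apparatus, bolted to the bench: grey base 200 x 200 mm with red rails 240 mm long, four posts, aluminium gate block (84 mm wide, 91 to 163 mm above the bench), square steel hopper on top. Origin: under the middle of the base, at bench height; z up; its -x axis is the way the gate plunger is drawn out. Hopper, throat and measure share its z axis.
- hopper_mouth (a point): Middle of the hopper's open mouth, level with its rim, 240 mm above the bench. Axes as the stand's. The mouth is 150 x 150 mm (sides along x and y), walls 3 mm, sloping at about 58 degrees down to the throat.
- throat (a point): Middle of the top of the throat under the hopper, 163 mm above the bench, 54 x 54 mm. Axes as the stand's. The shut plunger crosses the throat and carries what lies in the hopper; drawn 58 mm, it leaves the throat fully open.
- guide_face (a point): Middle of the bore at the outer (-x) face of the guide, where the plunger comes out: 92 mm from the stand's z axis, 127 mm above the bench. Axes as the stand's. The bore is level, 53 mm in diameter, and the guide is 65 mm long.
- measure_in (a point): Middle of the inner floor of the clear plastic measure fixed under the hopper, 18 mm above the bench: inside 88 mm in diameter and 58 mm deep. Axes as the stand's.
- plunger: Gate plunger, a loose round bar of white acetal, 203 mm long, 0.37 to 0.58 kg. Origin: on its axis, mid grip neck; x runs along it to the inner tip. Black disc knob 42 mm across (x -38 to -24 mm), steel neck 24 mm across (x -24 to 24), white body 52 mm across (x 24 to 165). Shut, the origin is 40 to 43 mm outside the guide face, 126.5 mm above the bench. Pinch the neck from above.
- band (a point): On the plunger's axis at the outer end of its red band (x 98 mm); the band is 10 mm wide (x 98 to 108 mm). Hidden in the guide at first, it is just fully clear when the plunger's origin is 108 mm outside the guide face. Drawing takes a few newtons. No spring pulls it back and there is no end stop. Axes as the plunger's.
- beaker: Open stainless steel beaker that holds the eight chips: 80 mm high, 54 mm in diameter at the foot widening to 68 mm at the rim, wall 3 mm, 0.12 kg empty, 0.21 kg full. Origin: centre of its underside; z up.
- chip1: Stone chip, a rounded irregular lump about 20 mm across, 11 g; origin at its middle. Grey, tan, dark grey or pinkish. It starts loose in the beaker with the other seven.
- chip2: Stone chip, a rounded irregular lump about 20 mm across, 11 g; origin at its middle. Grey, tan, dark grey or pinkish. It starts loose in the beaker with the other seven.
- chip3: Stone chip, a rounded irregular lump about 20 mm across, 11 g; origin at its middle. Grey, tan, dark grey or pinkish. It starts loose in the beaker with the other seven.
- chip4: Stone chip, a rounded irregular lump about 20 mm across, 11 g; origin at its middle. Grey, tan, dark grey or pinkish. It starts loose in the beaker with the other seven.
- chip5: Stone chip, a rounded irregular lump about 20 mm across, 11 g; origin at its middle. Grey, tan, dark grey or pinkish. It starts loose in the beaker with the other seven.
- chip6: Stone chip, a rounded irregular lump about 20 mm across, 11 g; origin at its middle. Grey, tan, dark grey or pinkish. It starts loose in the beaker with the other seven.
- chip7: Stone chip, a rounded irregular lump about 20 mm across, 11 g; origin at its middle. Grey, tan, dark grey or pinkish. It starts loose in the beaker with the other seven.
- chip8: Stone chip, a rounded irregular lump about 20 mm across, 11 g; origin at its middle. Grey, tan, dark grey or pinkish. It starts loose in the beaker with the other seven.
- spray_bottle: Bystander: white spray bottle with a green collar, 76 mm in diameter, 230 mm high; origin under its foot.
- squeeze_bottle: Bystander: white squeeze bottle with a green nozzle, 56 mm in diameter, 160 mm high; origin under its foot.
- brush: Bystander: flat brush with a wooden handle lying on the bench, 200 mm long along its x; origin under its middle.
- stone_core: Bystander: sandy-coloured stone core standing on end, 54 mm in diameter, 100 mm high; origin under its foot.

How it is judged:
On the way, in this order (a step that is already met when the one before it is completed fails the run):
1. all eight chips lie in the hopper, on the shut gate (horizontal distance between each of chip1, chip2, chip3, chip4, chip5, chip6, chip7, chip8 and hopper_mouth below 0.085 m and z of chip1 in the frame of hopper_mouth between -0.112 and 0 m and z of chip2 in the frame of hopper_mouth between -0.112 and 0 m and z of chip3 in the frame of hopper_mouth between -0.112 and 0 m and z of chip4 in the frame of hopper_mouth between -0.112 and 0 m and z of chip5 in the frame of hopper_mouth between -0.112 and 0 m and z of chip6 in the frame of hopper_mouth between -0.112 and 0 m and z of chip7 in the frame of hopper_mouth between -0.112 and 0 m and z of chip8 in the frame of hopper_mouth between -0.112 and 0 m and x of plunger in the frame of stand above -0.142 m), for 0.2 s.
2. the empty beaker stands upright on the bench, let go, with the gate still shut (height (world z) of beaker below 0.006 m and angle between beaker's own z axis and vertical below 0.1 rad and contact force between the fingers and beaker below 0.1 N and x of plunger in the frame of stand above -0.142 m), for 0.2 s.
3. the plunger is drawn until the red band is just clear of the guide, held in the fingers (x of plunger in the frame of stand between -0.21 and -0.195 m and contact force between the fingers and plunger above 2 N), for 0.2 s.
At the end, for the whole second after the job is handed in: All eight chips in the measure. The plunger gripped (over 2 N), at rest, its origin 195 to 210 mm from the stand's axis (band 5 mm short of just clear to 10 mm past), within 4 mm and 0.06 rad of the bore's line. The beaker upright (0.1 rad) on the bench, untouched, at rest (all of step 3 and horizontal distance between each of chip1, chip2, chip3, chip4, chip5, chip6, chip7, chip8 and measure_in below 0.045 m and z of chip1 in the frame of measure_in between 0 and 0.058 m and z of chip2 in the frame of measure_in between 0 and 0.058 m and z of chip3 in the frame of measure_in between 0 and 0.058 m and z of chip4 in the frame of measure_in between 0 and 0.058 m and z of chip5 in the frame of measure_in between 0 and 0.058 m and z of chip6 in the frame of measure_in between 0 and 0.058 m and z of chip7 in the frame of measure_in between 0 and 0.058 m and z of chip8 in the frame of measure_in between 0 and 0.058 m and angle between the x axis of plunger and the x axis of stand, either way round below 0.06 rad and y of plunger in the frame of stand between -0.004 and 0.004 m and linear speed of plunger below 0.01 m/s and height (world z) of beaker below 0.006 m and angle between beaker's own z axis and vertical below 0.1 rad and contact force between the fingers and beaker below 0.1 N and linear speed of beaker below 0.02 m/s); the arm keeps its last pose, push and grip.
It fails at once if the plunger is drawn much too far, nearly out of its guide (over 90 mm) (x of plunger in the frame of stand below -0.224 m).
It fails at once if the plunger is levered hard against its bore (over 60 N) (contact force between plunger and stand above 60 N).
It fails at once if the spray bottle, squeeze bottle, brush or stone core is moved more than 30 mm or knocked over (distance of any of spray_bottle, squeeze_bottle, brush, stone_core from where it was at the start of the episode above 0.03 m or angle between any of spray_bottle, squeeze_bottle, stone_core's own z axis and vertical above 0.3 rad).
It also fails if it takes over 69 s, if anything falls off the work surface, if the arm or the gripper's body presses on something with over 40 N, if the wrist force passes 120 N, or if a joint passes its speed limit or range.

ROBOT

A 7-joint arm with a two-finger parallel gripper is mounted at the origin on the work surface. World frame = base frame: x ahead of the robot, y to its left, z up, the work surface at z = 0. Lengths are in m, angles in rad, forces in N, time in s.
With the tool pointing down it reaches from about 0.4 to 0.9 m from the base axis. Payload 5.5 kg.
Tool frame: the origin (TCP) lies on the centre line of the jaws, within the pads' length; the fingertips stand 8 mm ahead of it and the grasp point (between the pads) lies 11 mm behind it (ctrl.tip_extent is the distance from the TCP to the fingertips, in m); z points along the fingers, y is the line along which they close (so a half turn about z gives the same grasp; the last joint's range is limited). The gripper opens to 92 mm and grips with 3 to 60 N. Pads are 19 mm wide; open, the fingers measure 130 mm over their backs; the gripper's body (75 mm by 190 mm) begins 47 mm behind the grasp point.
Start: joints at [-0.875, 0.501, -0.427, 1.55, 0.221, 1.138, -0.21], TCP at [0.273, 0.59, 0.235] pointing down, gripper open.
Joint ranges: [-2.88, 2.88], [-0.31, 2.03], [-1.54, 1.56], [0.2, 2.42], [-1.41, 4.55], [0.19, 2.02], [-2.57, 2.57]. Speed limits (rad/s): [2.57, 2.57, 3.14, 3.14, 3.14, 3.14, 3.14].

INTERFACE

Orientations are given as [roll, pitch, yaw] about the fixed x, y, z axes, in that order (R = Rz(yaw) Ry(pitch) Rx(roll)).
In Python, from cell import monitor, capture, camera_model, ctrl gives the robot as it stands. The module is installed in compiled form; this text tells all that it offers.
- The arm moves only by the tool carry_out, never from a script. Its argument "series" is a list of rows, each a list of 7 numbers: the shift along the tool's x, y, z in m, then the turn, a rotation vector about the tool's x, y, z in rad, then the opening, from 0 (shut) to 1 (fully open). A call has 1 to 20 rows; each row shifts and turns the commanded pose from where the row before left it, along the tool's axes as they then stand; what a row does not reach is not made up. A row lasts 1/12 s, in which the tool goes at most 41.7 mm and 7.16 degrees, less where a joint would pass 70% of its speed; a pose out of reach is approached as far as the arm can. A call with a gripper value outside its range is refused whole. The fingers move at their own pace and stop on an object; the grip force is fixed at half the most. Time passes only in rows, so rows that do not move let the fingers close. It gives the time, the measured TCP pose, the force, the opening and the grip force at its end, in the units of the state.
- monitor.read_state(): the state, without advancing time (a new reading comes with each control period).
- capture(name): name is "scene" or "top" or "wrist"; returns the picture (400x640x3 uint8, blue, green, red); there is no depth.
- camera_model(name): a dict with "camera_matrix" (3x3 intrinsics, pixels), "world_to_cam" (4x4, takes a point from world to camera coordinates). Camera axes: x right, y up, looking along -z (the intrinsics and any distortion apply to the point x, -y, -z); pixel columns grow to the right and rows downward; lengths in m; the calibration is good to about 2 mm. A picture is of the moment at which its call begins: read the wrist's pose just before it. camera_model takes no time and is no camera call; for the wrist camera it gives the pose at the moment of the call.
- ctrl.sign_off(): hands the job in; it is judged then, once.
The state is a dict: "clock": time; "joint_pos": joint angles; "qvel": joint speeds; "joint_torque": joint torques, N m; "tcp_pos": TCP position; "tcp_rot": TCP orientation; "ft_force": force on the tool from outside, world axes, zero at the start; "moment": the same for the moment, N m; "gripper_width": finger opening in m; "grip_force": force on a finger pad.
Only numpy, scipy, OpenCV 4.12 (cv2) and the standard library are available. Lean on these libraries where they do the work, as an engineer would, in place of code of your own. Each camera call takes 0.05 s, during which the arm holds its last target. There are 200 camera calls.

## Working session

There is one attempt and no reset: what is moved stays moved. The work goes in short steps, Python scripts to look and compute and a tool call to move; the robot and the scene stay as the last step left them, time stands still between calls to the robot, and variables do not carry over. Pictures are saved under pics/ and viewed, at most 10 in all, crops included, and the job is handed in when it is done.

Besides the shell and the picture viewer there is one more tool, called after "Request:" by a JSON object that holds its "op" and its "data", one argument or row to a line. carry_out: Moves the arm, as the interface text tells. Its arguments: {"type":"object","properties":{"series":{"type":"array","items":{"type":"array","items":{"type":"number"}}}},"required":["series"]}

```bash
mkdir -p pics; python3 - <<'E'
from cell import monitor,capture,camera_model,ctrl
import cv2,numpy as np
s=monitor.read_state();print({k:np.round(v,3) for k,v in s.items()},ctrl.tip_extent)
for n in("scene","top"):
    cv2.imwrite(f"pics/{n}0.png",capture(n)); m=camera_model(n);print(n,m)
E
```

```text
{'clock': np.float64(0.0), 'joint_pos': array([-0.875,  0.502, -0.427,  1.551,  0.221,  1.138, -0.21 ]), 'qvel': array([ 0.001,  0.001,  0.   ,  0.001, -0.   , -0.001,  0.   ]), 'joint_torque': array([ 0.0000e+00, -5.6657e+01, -5.8160e+00, -2.7911e+01, -6.9000e-02,
        3.1000e-02,  0.0000e+00]), 'tcp_pos': array([0.272, 0.589, 0.234]), 'tcp_rot': array([-3.14 , -0.   ,  2.709]), 'ft_force': array([-0.1  ,  0.078,  0.262]), 'moment': array([-0.005, -0.067,  0.019]), 'grip_force': np.float64(0.0), 'gripper_width': np.float64(0.092)} 0.008
scene {'camera_matrix': array([[493.92935542,   0.        , 317.51393095],
       [  0.        , 493.92935542, 203.706738  ],
       [  0.        ,   0.        ,   1.        ]]), 'world_to_cam': array([[-0.87543899,  0.48326354,  0.00793301,  0.50893446],
       [-0.32677304, -0.60388832,  0.72700638,  0.0394599 ],
       [ 0.35612633,  0.63385744,  0.68658487, -1.64381123],
       [ 0.        ,  0.        ,  0.        ,  1.        ]])}
top {'camera_matrix': array([[449.79610967,   0.        , 316.1893957 ],
       [  0.        , 449.79610967, 203.34116843],
       [  0.        ,   0.        ,   1.        ]]), 'world_to_cam': array([[-1.29654167e-02, -9.99915944e-01, -4.48964422e-05,
        -1.99685662e-02],
       [ 9.89227946e-01, -1.28333780e-02,  1.45819667e-01,
        -5.97542086e-01],
       [-1.45807986e-01,  1.84619992e-03,  9.89311186e-01,
        -1.27785605e+00],
       [ 0.00000000e+00,  0.00000000e+00,  0.00000000e+00,
         1.00000000e+00]])}
```

View pics/scene0.png

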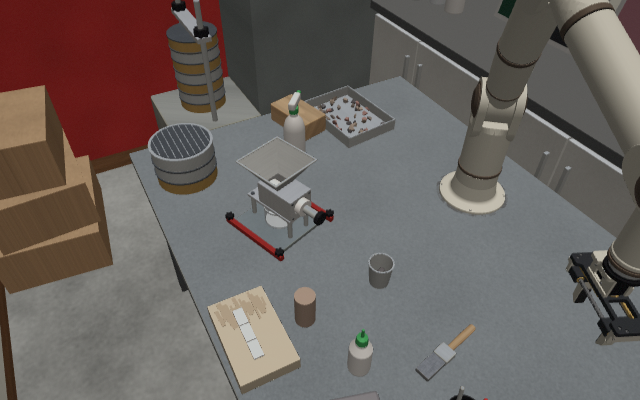

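View pics/top0.png

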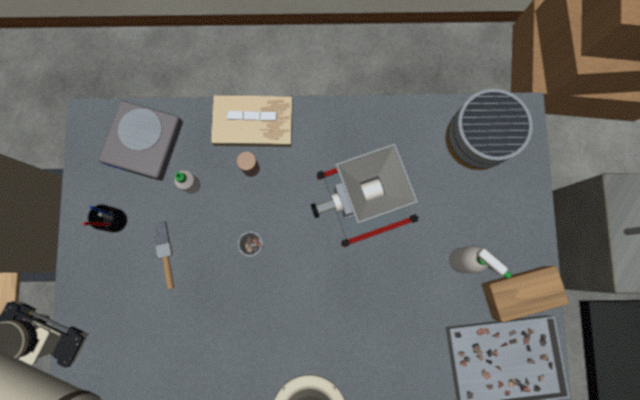

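```bash
python3 - <<'E'
import cv2
def crop(f,o,x,y,w,h,k):
    im=cv2.imread(f)[y:y+h,x:x+w]; im=cv2.resize(im,None,fx=k,fy=k,interpolation=cv2.INTER_CUBIC)
    for i in range(0,w,20): cv2.putText(im,str(x+i),(i*k,10),0,.35,(0,255,255),1);cv2.line(im,(i*k,12),(i*k,18),(0,255,255),1)
    for i in range(0,h,20): cv2.putText(im,str(y+i),(0,i*k+4),0,.35,(0,255,255),1);cv2.line(im,(24,i*k),(30,i*k),(0,255,255),1)
    cv2.imwrite(o,im)
crop('pics/top0.png','pics/topc.png',230,135,200,120,4)
crop('pics/scene0.png','pics/scenec.png',220,140,200,150,4)
E
```

```text
(no output)
```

View pics/topc.png

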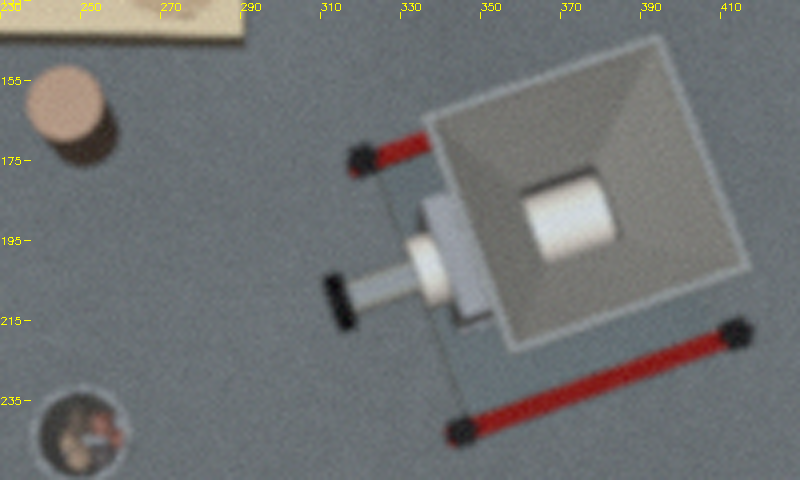

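View pics/scenec.png

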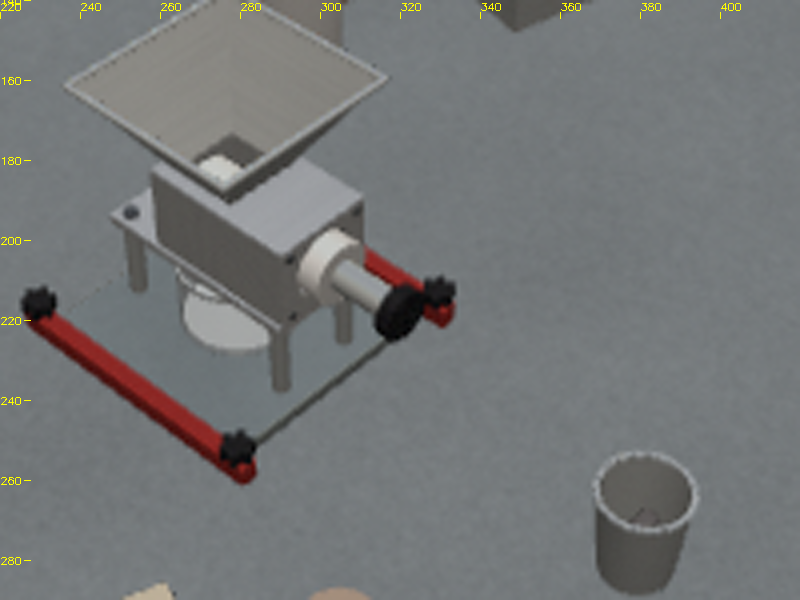

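```bash
cat > h.py <<'E'
import numpy as np
from cell import camera_model
CM={n:camera_model(n) for n in("top","scene")}
def proj(n,P,m=None):
    m=m or CM[n];c=(m["world_to_cam"]@np.r_[P,1])[:3];p=m["camera_matrix"]@np.array([c[0],-c[1],-c[2]]);return p[:2]/p[2]
def ray(n,uv,z,m=None):
    m=m or CM[n];W=m["world_to_cam"];R=W[:3,:3];o=-R.T@W[:3,3]
    d=np.linalg.solve(m["camera_matrix"],np.r_[uv,1]);d=R.T@(d*[1,-1,-1]);return o+d*(z-o[2])/d[2]
E
python3 - <<'E'
from h import *
from scipy.optimize import least_squares as ls
T=[(336.25,164.25),(395,144.25),(417,202),(358.25,222.5)]
S=[(236.5,161.25),(316.5,159.25),(277,188)]
for p in T:print('T',ray("top",p,.24).round(4))
for p in S:print('S',ray("scene",p,.24).round(4))
# corners: order in stand frame
def cor(q,a,b):
    x,y,t=q[:3];h=.0775;return np.array([x+h*(a*np.cos(t)-b*np.sin(t)),y+h*(a*np.sin(t)+b*np.cos(t)),.24])
c=np.mean([ray("top",p,.24) for p in T],0);d=ray("top",T[0],.24)-ray("top",T[1],.24);t0=np.arctan2(-d[1],-d[0])
print(c,t0)
# which corner: T0 = -x, ?
lab=[(-1,1),(1,1),(1,-1),(-1,-1)]
f=lambda q:np.concatenate([proj("top",cor(q,*l))-p for l,p in zip(lab,T)]+ [proj("scene",cor(q,*l))-p for l,p in zip([(1,1),(-1,-1),(-1,1)],S)])
r=ls(f,[*c[:2],t0]);print(r.x,f(r.x).round(1).reshape(-1,2))
print('beaker rim',ray("top",(250.5,243.5),.08),ray("scene",(381.25,263),.08))
# plunger check
x,y,t=r.x
for d in(.132,.165):
    P=[x-d*np.cos(t),y-d*np.sin(t),.1265];print(P,proj("top",P),proj("scene",P))
for n,u,z in(("top",(184,181),.08),("top",(247,161),.1),("top",(168,270),.01),("top",(163,228),.01),("top",(470,260),.2)):print(u,ray(n,u,z).round(3))
E
```

```text
T [ 0.6676 -0.0794  0.24  ]
T [ 0.7178 -0.23    0.24  ]
T [ 0.5684 -0.2792  0.24  ]
T [ 0.5189 -0.1311  0.24  ]
S [ 0.7145 -0.2272  0.24  ]
S [ 0.5151 -0.1298  0.24  ]
S [ 0.664  -0.0729  0.24  ]
[ 0.61819163 -0.17994043  0.24      ] -1.249074948837185
[ 0.61680774 -0.17873147 -1.23880796] [[ 0.3  1.1]
 [-1.2  1. ]
 [-0.8 -0.1]
 [-0.1  0.3]
 [-0.2  0.2]
 [-1.2  0.2]
 [-1.5 -1.5]]
beaker rim [0.47984255 0.15905772 0.08      ] [0.47878228 0.16388003 0.08      ]
[np.float64(0.5737858395108276), np.float64(-0.05393917986723501), 0.1265] [325.8370637  207.26945392] [310.9450952  212.07595639]
[np.float64(0.5630303651889752), np.float64(-0.022741106655705196), 0.1265] [314.53751683 211.29597905] [319.69352736 217.69518065]
(184, 181) [0.662 0.352 0.08 ]
(247, 161) [0.714 0.168 0.1  ]
(168, 270) [0.409 0.412 0.01 ]
(163, 228) [0.534 0.431 0.01 ]
(470, 260) [ 0.424 -0.416  0.2  ]
```

```bash
cat >> h.py <<'E'
from scipy.spatial.transform import Rotation as Ro
from cell import monitor
def orient(az,E,sgn=1,roll=0):
    "tool z heading az (world), E below horizontal; y level; then roll about tool z"
    z=np.array([np.cos(az)*np.cos(E),np.sin(az)*np.cos(E),-np.sin(E)])
    y=sgn*np.array([-np.sin(az),np.cos(az),0]);return Ro.from_matrix(np.c_[np.cross(y,z),y,z])*Ro.from_rotvec([0,0,roll])
def down(az): "tool down, closing line along az"; y=np.array([np.cos(az),np.sin(az),0]);z=np.array([0,0,-1.]);return Ro.from_matrix(np.c_[np.cross(y,z),y,z])
def pose(s=None):
    s=s or monitor.read_state();return np.array(s["tcp_pos"]),Ro.from_euler("xyz",s["tcp_rot"])
def plan(G,R,frm=None,n=None,vmax=.03,wmax=.1):
    "rows to bring the grasp point to G with rotation R"
    p0,R0=frm or pose();T=np.array(G)+.011*R.as_matrix()[:,2]
    d=R0.inv().apply(T-p0);w=(R0.inv()*R).as_rotvec()
    n=n or int(np.ceil(max(np.linalg.norm(d)/vmax,np.linalg.norm(w)/wmax,1)));w=w/n
    A=sum(Ro.from_rotvec(w*k).as_matrix() for k in range(n));v=np.linalg.solve(A,d)
    print(n,"x",[float(x) for x in np.r_[v.round(4),w.round(4)]],"->",T.round(3));return T,R
def st():
    s=monitor.read_state();p,R=pose(s);print(round(float(s["clock"]),2),"q",np.round(s["joint_pos"],2),"tcp",p.round(4),"G",(p-.011*R.as_matrix()[:,2]).round(4),"rot",np.round(s["tcp_rot"],3),"F",np.round(s["ft_force"],1),"w",round(float(s["gripper_width"]),4),"g",round(float(s["grip_force"]),1))
E
python3 - <<'E'
from h import *
az=np.arctan2(-.98,.2);E=np.radians(20)
for s in(1,-1):
    R=orient(az,E,s);z=R.as_matrix()[:,2];B=np.array([.479,.161,.052]);G=B-.13*z;G[2]=.25
    print(s,R.as_matrix().round(2));plan(G,R)
E
```

```text
1 [[-0.07  0.98  0.19]
 [ 0.34  0.2  -0.92]
 [-0.94  0.   -0.34]]
16 x [-0.0212, -0.0044, 0.0132, 0.0355, -0.0704, 0.0509] -> [0.457 0.271 0.246]
-1 [[ 0.07 -0.98  0.19]
 [-0.34 -0.2  -0.92]
 [ 0.94 -0.   -0.34]]
24 x [-0.0007, -0.0177, 0.0046, 0.0547, 0.0276, -0.0782] -> [0.457 0.271 0.246]
```

Try the first, half way, and watch the joints.

Request:
{"op": "carry_out", "data": {
  "series": [
    [-0.0212,-0.0044,0.0132,0.0355,-0.0704,0.0509,1],
    [-0.0212,-0.0044,0.0132,0.0355,-0.0704,0.0509,1],
    [-0.0212,-0.0044,0.0132,0.0355,-0.0704,0.0509,1],
    [-0.0212,-0.0044,0.0132,0.0355,-0.0704,0.0509,1],
    [-0.0212,-0.0044,0.0132,0.0355,-0.0704,0.0509,1],
    [-0.0212,-0.0044,0.0132,0.0355,-0.0704,0.0509,1],
    [-0.0212,-0.0044,0.0132,0.0355,-0.0704,0.0509,1],
    [-0.0212,-0.0044,0.0132,0.0355,-0.0704,0.0509,1]
  ]
}}

```text
clock: 0.77
tcp_pos: [0.4002, 0.4474, 0.1799]
tcp_rot: [-2.959, 0.607, 2.343]
ft_force: [0.8, -0.2, -0.9]
gripper_width: 0.092
grip_force: 0.0
```

```bash
python3 - <<'E'
from h import *
st()
az=np.arctan2(-.98,.2);E=np.radians(20)
R=orient(az,E,1);z=R.as_matrix()[:,2];B=np.array([.479,.161,.052]);G=B-.13*z;G[2]=.25
plan(G,R)
E
```

```text
0.77 q [-1.07  0.69 -0.13  1.49  0.54  1.45 -0.68] tcp [0.4002 0.4474 0.1799] G [0.3973 0.4532 0.1888] rot [-2.959  0.607  2.343] F [ 0.8 -0.2 -0.9] w 0.092 g 0.0
8 x [-0.0211, -0.0043, 0.0132, 0.0355, -0.07, 0.0506] -> [0.457 0.271 0.246]
```

Request:
{"op": "carry_out", "data": {
  "series": [
    [-0.0211,-0.0043,0.0132,0.0355,-0.07,0.0506,1],
    [-0.0211,-0.0043,0.0132,0.0355,-0.07,0.0506,1],
    [-0.0211,-0.0043,0.0132,0.0355,-0.07,0.0506,1],
    [-0.0211,-0.0043,0.0132,0.0355,-0.07,0.0506,1],
    [-0.0211,-0.0043,0.0132,0.0355,-0.07,0.0506,1],
    [-0.0211,-0.0043,0.0132,0.0355,-0.07,0.0506,1],
    [-0.0211,-0.0043,0.0132,0.0355,-0.07,0.0506,1],
    [-0.0211,-0.0043,0.0132,0.0355,-0.07,0.0506,1],
    [0,0,0,0,0,0,1]
  ]
}}

```text
clock: 1.52
tcp_pos: [0.4582, 0.2673, 0.2465]
tcp_rot: [-3.14, 1.226, 1.769]
ft_force: [0.9, -0.4, -0.6]
gripper_width: 0.0919
grip_force: 0.0
```

```bash
python3 - <<'E'
from h import *
from cell import capture
import cv2
st()
m=camera_model("wrist");im=capture("wrist");cv2.imwrite("pics/w1.png",im)
for P in([.479,.161,0],[.479,.161,.08]):print(proj("",P,m))
print(repr(m))
E
```

```text
1.52 q [-1.11  0.83  0.13  1.51  0.67  1.8  -0.98] tcp [0.4582 0.2673 0.2465] G [0.4562 0.2774 0.2503] rot [-3.14   1.226  1.769] F [ 0.9 -0.4 -0.6] w 0.0919 g 0.0
[316.04258856 -24.72559284]
[316.00160165  61.60798872]
{'camera_matrix': array([[311.53019845,   0.        , 316.5725109 ],
       [  0.        , 311.53019845, 203.24583423],
       [  0.        ,   0.        ,   1.        ]]), 'world_to_cam': array([[ 9.80683594e-01,  1.95600403e-01, -4.12906755e-04,
        -5.01723214e-01],
       [-6.28951873e-03,  2.94238045e-02, -9.99547238e-01,
         2.06537304e-01],
       [-1.95499694e-01,  9.80242175e-01,  3.00856747e-02,
        -3.48771081e-01],
       [ 0.00000000e+00,  0.00000000e+00,  0.00000000e+00,
         1.00000000e+00]])}
```

View pics/w1.png

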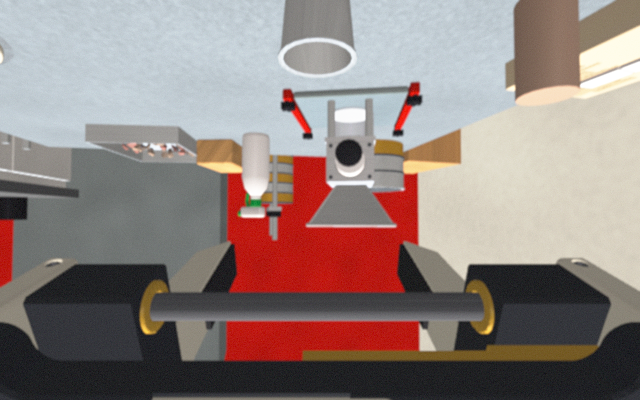

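```bash
python3 - <<'E'
from h import *
st()
m=camera_model("wrist")
x,y,t=.6168,-.1787,-1.2439
def S(a,b,z):return [x+a*np.cos(t)-b*np.sin(t),y+a*np.sin(t)+b*np.cos(t),z]
for P in(S(-.078,.078,.24),S(-.078,-.078,.24),S(-.17,0,.1265),[.479,.161,.08],[.479,.151,.08]):print(proj("",P,m).round(1))
E
```

```text
1.57 q [-1.11  0.83  0.13  1.51  0.67  1.8  -0.98] tcp [0.4578 0.2694 0.2456] G [0.4558 0.2795 0.2494] rot [-3.135  1.22   1.778] F [-0.7  0.8 -0.7] w 0.0922 g 0.0
[392.  227.6]
[305.2 227. ]
[346.1 155.2]
[315.8  64.9]
[313.7  69.8]
```

Request:
{"op": "carry_out", "data": {
  "series": [
    [0,0,0,0,0,-0.12,1],
    [0,0,0,0,0,-0.12,1],
    [0,0,0,0,0,-0.12,1],
    [0,0,0,0,0,-0.12,1],
    [0,0,0,0,0,-0.12,1],
    [0,0,0,0,0,-0.12,1],
    [0,0,0,0,0,-0.12,1],
    [0,0,0,0,0,-0.12,1],
    [0,0,0,0,0,-0.12,1],
    [0,0,0,0,0,-0.12,1],
    [0,0,0,0,0,-0.12,1],
    [0,0,0,0,0,-0.12,1],
    [0,0,0,0,0,-0.12,1],
    [0,0,0,0,0,-0.12,1],
    [0,0,0,0,0,-0.12,1],
    [0,0,0,0,0,-0.12,1],
    [0,0,0,0,0,-0.12,1],
    [0,0,0,0,0,-0.12,1],
    [0,0,0,0,0,-0.12,1],
    [0,0,0,0,0,-0.12,1]
  ]
}}

```text
clock: 3.23
tcp_pos: [0.457, 0.2725, 0.2458]
tcp_rot: [-2.079, -0.77, -2.567]
ft_force: [1.0, -1.2, 0.2]
gripper_width: 0.0918
grip_force: 0.0
```

Request:
{"op": "carry_out", "data": {
  "series": [
    [0,0,0,0,0,-0.12,1],
    [0,0,0,0,0,-0.12,1],
    [0,0,0,0,0,-0.12,1],
    [0,0,0,0,0,-0.12,1],
    [0,0,0,0,0,-0.12,1],
    [0,0,0,0,0,-0.14,1],
    [0,0,0,0,0,0,1]
  ]
}}

```text
clock: 3.82
tcp_pos: [0.457, 0.2723, 0.2459]
tcp_rot: [-3.116, -1.214, -1.394]
ft_force: [-0.3, -0.1, 1.1]
gripper_width: 0.0919
grip_force: 0.0
```

```bash
python3 - <<'E'
from h import *
st()
az=np.arctan2(-.98,.2);E=np.radians(20);R=orient(az,E,-1);z=R.as_matrix()[:,2]
B=np.array([.479,.161,.052])-.003*z
f=plan(B-.10*z,R); f=plan(B,R,f,vmax=.015)
E
```

```text
3.82 q [-0.79  0.86 -0.38  1.49  0.87  1.99  1.96] tcp [0.457  0.2723 0.2459] G [0.4549 0.2824 0.2497] rot [-3.116 -1.214 -1.394] F [-0.3 -0.1  1.1] w 0.0919 g 0.0
6 x [-0.0238, 0.0003, 0.0136, -0.0004, 0.0012, -0.0014] -> [0.462 0.246 0.083]
7 x [-0.0, 0.0, 0.0143, 0.0, 0.0, 0.0] -> [0.481 0.154 0.049]
```

Request:
{"op": "carry_out", "data": {
  "series": [
    [-0.0238,0.0003,0.0136,0,0.0012,-0.0014,1],
    [-0.0238,0.0003,0.0136,0,0.0012,-0.0014,1],
    [-0.0238,0.0003,0.0136,0,0.0012,-0.0014,1],
    [-0.0238,0.0003,0.0136,0,0.0012,-0.0014,1],
    [-0.0238,0.0003,0.0136,0,0.0012,-0.0014,1],
    [-0.0238,0.0003,0.0136,0,0.0012,-0.0014,1],
    [0,0,0,0,0,0,1],
    [0,0,0,0,0,0,1]
  ]
}}

```text
clock: 4.48
tcp_pos: [0.4621, 0.2438, 0.0834]
tcp_rot: [-3.124, -1.226, -1.387]
ft_force: [-0.7, 0.8, 0.6]
gripper_width: 0.0917
grip_force: 0.0
```

```bash
python3 - <<'E'
from h import *
st()
az=np.arctan2(-.98,.2);E=np.radians(20);R=orient(az,E,-1);z=R.as_matrix()[:,2]
B=np.array([.479,.161,.052])-.003*z
f=plan(B,R,vmax=.015)
E
```

```text
4.48 q [-0.78  1.08 -0.34  1.51  0.91  1.82  1.81] tcp [0.4621 0.2438 0.0834] G [0.46   0.254  0.0871] rot [-3.124 -1.226 -1.387] F [-0.7  0.8  0.6] w 0.0917 g 0.0
7 x [-0.0001, 0.0, 0.014, -0.0001, -0.0006, -0.0009] -> [0.481 0.154 0.049]
```

Good; advance and close.

Request:
{"op": "carry_out", "data": {
  "series": [
    [-0.0001,0,0.014,0,0,0,1],
    [-0.0001,0,0.014,0,0,0,1],
    [-0.0001,0,0.014,0,0,0,1],
    [-0.0001,0,0.014,0,0,0,1],
    [-0.0001,0,0.014,0,0,0,1],
    [-0.0001,0,0.014,0,0,0,1],
    [-0.0001,0,0.014,0,0,0,1],
    [0,0,0,0,0,0,1]
  ]
}}

```text
clock: 5.15
tcp_pos: [0.4817, 0.1495, 0.05]
tcp_rot: [-3.126, -1.229, -1.389]
ft_force: [-0.2, -1.3, -0.5]
gripper_width: 0.092
grip_force: 0.0
```

```bash
python3 - <<'E'
from h import *
from cell import capture
import cv2
st()
im=cv2.resize(capture("scene")[200:350,300:500],None,fx=3,fy=3,interpolation=cv2.INTER_CUBIC)
im2=cv2.resize(capture("top")[180:330,180:330],None,fx=2,fy=2,interpolation=cv2.INTER_CUBIC)
o=np.zeros((450,600,3),np.uint8);o[:]=im
cv2.imwrite("pics/g1.png",o)
E
```

```text
5.15 q [-0.68  1.08 -0.29  1.66  0.98  1.68  1.77] tcp [0.4817 0.1495 0.05  ] G [0.4797 0.1596 0.0537] rot [-3.126 -1.229 -1.389] F [-0.2 -1.3 -0.5] w 0.092 g 0.0
```

View pics/g1.png

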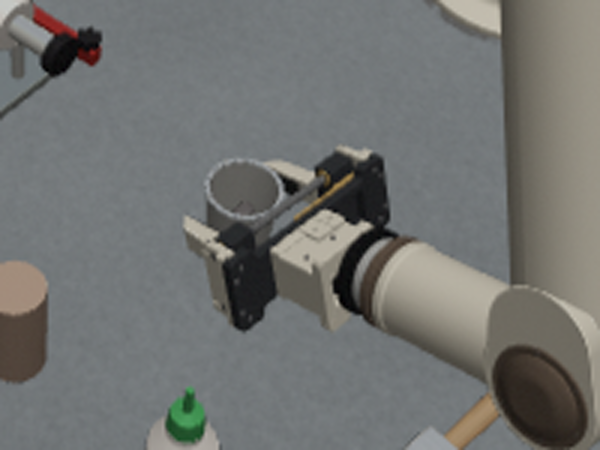

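Request:
{"op": "carry_out", "data": {
  "series": [
    [0,0,0,0,0,0,0],
    [0,0,0,0,0,0,0],
    [0,0,0,0,0,0,0],
    [0,0,0,0,0,0,0],
    [0,0,0,0,0,0,0],
    [0,0,0,0,0,0,0],
    [0,0,0,0,0,0,0],
    [0,0,0,0,0,0,0]
  ]
}}

```text
clock: 5.92
tcp_pos: [0.4813, 0.1542, 0.0505]
tcp_rot: [-3.122, -1.225, -1.389]
ft_force: [-0.4, 0.5, 2.0]
gripper_width: 0.0636
grip_force: 29.8
```

```bash
python3 - <<'E'
from h import *
st()
p,R=pose()
f=plan(p-.011*R.as_matrix()[:,2]+[0,0,.29],R,n=10)
az=-1.244;E=np.radians(20)
R2=orient(az,E,-1)
# pour: roll; mouth direction for each roll about tool z
for r in(-2.6,2.6):
    Q=orient(az,E,-1,r);b=(Q*orient(az,E,-1).inv()).apply([0,0,1]);print(r,b.round(2))
E
```

```text
5.92 q [-0.68  1.07 -0.3   1.65  0.98  1.68  1.77] tcp [0.4813 0.1542 0.0505] G [0.4792 0.1643 0.0542] rot [-3.122 -1.225 -1.389] F [-0.4  0.5  2. ] w 0.0636 g 29.8
10 x [0.0273, -0.0002, -0.0098, 0.0, 0.0, 0.0] -> [0.481 0.154 0.34 ]
-2.6 [ 0.27  0.72 -0.64]
2.6 [-0.65  0.41 -0.64]
```

Request:
{"op": "carry_out", "data": {
  "series": [
    [0.0273,-0.0002,-0.0098,0,0,0,0],
    [0.0273,-0.0002,-0.0098,0,0,0,0],
    [0.0273,-0.0002,-0.0098,0,0,0,0],
    [0.0273,-0.0002,-0.0098,0,0,0,0],
    [0.0273,-0.0002,-0.0098,0,0,0,0],
    [0.0273,-0.0002,-0.0098,0,0,0,0],
    [0.0273,-0.0002,-0.0098,0,0,0,0],
    [0.0273,-0.0002,-0.0098,0,0,0,0],
    [0.0273,-0.0002,-0.0098,0,0,0,0],
    [0.0273,-0.0002,-0.0098,0,0,0,0],
    [0,0,0,0,0,0,0]
  ]
}}

```text
clock: 6.83
tcp_pos: [0.4823, 0.1543, 0.3453]
tcp_rot: [-3.101, -1.222, -1.41]
ft_force: [0.3, 1.3, -1.2]
gripper_width: 0.064
grip_force: 30.0
```

```bash
python3 - <<'E'
from h import *
st()
R2=orient(-1.244,np.radians(20),-1)
plan([.63,-.187,.345],R2,n=16)
E
```

```text
6.83 q [-0.65  0.6  -0.35  1.69  0.93  1.94  2.11] tcp [0.4823 0.1543 0.3453] G [0.4802 0.1645 0.3491] rot [-3.101 -1.222 -1.41 ] F [ 0.3  1.3 -1.2] w 0.064 g 30.0
16 x [0.0078, -0.0035, 0.0223, 0.0072, -0.0001, -0.0035] -> [ 0.633 -0.197  0.341]
```

Request:
{"op": "carry_out", "data": {
  "series": [
    [0.0078,-0.0035,0.0223,0.0072,0,-0.0035,0],
    [0.0078,-0.0035,0.0223,0.0072,0,-0.0035,0],
    [0.0078,-0.0035,0.0223,0.0072,0,-0.0035,0],
    [0.0078,-0.0035,0.0223,0.0072,0,-0.0035,0],
    [0.0078,-0.0035,0.0223,0.0072,0,-0.0035,0],
    [0.0078,-0.0035,0.0223,0.0072,0,-0.0035,0],
    [0.0078,-0.0035,0.0223,0.0072,0,-0.0035,0],
    [0.0078,-0.0035,0.0223,0.0072,0,-0.0035,0],
    [0.0078,-0.0035,0.0223,0.0072,0,-0.0035,0],
    [0.0078,-0.0035,0.0223,0.0072,0,-0.0035,0],
    [0.0078,-0.0035,0.0223,0.0072,0,-0.0035,0],
    [0.0078,-0.0035,0.0223,0.0072,0,-0.0035,0],
    [0.0078,-0.0035,0.0223,0.0072,0,-0.0035,0],
    [0.0078,-0.0035,0.0223,0.0072,0,-0.0035,0],
    [0.0078,-0.0035,0.0223,0.0072,0,-0.0035,0],
    [0.0078,-0.0035,0.0223,0.0072,0,-0.0035,0],
    [0,0,0,0,0,0,0]
  ]
}}

```text
clock: 8.25
tcp_pos: [0.6313, -0.2033, 0.3364]
tcp_rot: [3.115, -1.226, -1.225]
ft_force: [-0.3, 0.1, -2.2]
gripper_width: 0.0638
grip_force: 30.0
```

```bash
python3 - <<'E'
from h import *
st()
R2=orient(-1.244,np.radians(20),-1)
plan([.63,-.187,.345],R2)
E
```

```text
8.25 q [-0.15  0.45 -0.14  1.94  1.4   1.34  2.36] tcp [ 0.6313 -0.2033  0.3364] G [ 0.6281 -0.1935  0.3401] rot [ 3.115 -1.226 -1.225] F [-0.3  0.1 -2.2] w 0.0638 g 30.0
1 x [0.0027, -0.0039, -0.0069, 0.0094, -0.0047, 0.0063] -> [ 0.633 -0.197  0.341]
```

Request:
{"op": "carry_out", "data": {
  "series": [
    [0.0027,-0.0039,-0.0069,0,0,0.1,0],
    [0,0,0,0,0,0.1,0],
    [0,0,0,0,0,0.1,0],
    [0,0,0,0,0,0.1,0],
    [0,0,0,0,0,0.1,0],
    [0,0,0,0,0,0.1,0],
    [0,0,0,0,0,0.1,0],
    [0,0,0,0,0,0.1,0],
    [0,0,0,0,0,0.1,0],
    [0,0,0,0,0,0.1,0],
    [0,0,0,0,0,0.1,0],
    [0,0,0,0,0,0.1,0],
    [0,0,0,0,0,0.06,0],
    [0,0,0,0,0,0.06,0],
    [0,0,0,0,0,0.06,0],
    [0,0,0,0,0,0.06,0],
    [0,0,0,0,0,0.06,0],
    [0,0,0,0,0,0.06,0],
    [0,0,0,0,0,0.06,0],
    [0,0,0,0,0,0.06,0]
  ]
}}

```text
clock: 9.92
tcp_pos: [0.634, -0.1902, 0.3401]
tcp_rot: [-1.92, 0.096, -2.852]
ft_force: [-1.5, 0.7, -2.7]
gripper_width: 0.064
grip_force: 29.9
```

Request:
{"op": "carry_out", "data": {
  "series": [
    [0,0,0,0,0,0.05,0],
    [0,0,0,0,0,0.05,0],
    [0,0,0,0,0,0.05,0],
    [0,0,0,0,0,0.05,0],
    [0,0,0,0,0,0.05,0],
    [0,0,0,0,0,0.05,0],
    [0,0,0,0,0,0.05,0],
    [0,0,0,0,0,0.05,0],
    [0,0,0,0,0,0.05,0],
    [0,0,0,0,0,0.05,0],
    [0,0,0,0,0,0.05,0],
    [0,0,0,0,0,0.05,0],
    [0,0,0,0,0,0.05,0],
    [0,0,0,0,0,0.05,0],
    [0,0,0,0,0,0.05,0],
    [0,0,0,0,0,0.05,0],
    [0,0,0,0,0,0.05,0],
    [0,0,0,0,0,0.05,0],
    [0,0,0,0,0,0.05,0],
    [0,0,0,0,0,0.05,0]
  ]
}}

```text
clock: 11.58
tcp_pos: [0.6341, -0.1903, 0.3405]
tcp_rot: [-2.246, 0.996, 2.874]
ft_force: [-0.4, 0.0, -0.4]
gripper_width: 0.0638
grip_force: 29.8
```

```bash
python3 - <<'E'
from h import *
from cell import capture
import cv2
st()
a=cv2.resize(capture("top")[120:250,290:440],None,fx=2.6,fy=2.6,interpolation=cv2.INTER_CUBIC)
b=cv2.resize(capture("scene")[100:230,210:360],None,fx=2.6,fy=2.6,interpolation=cv2.INTER_CUBIC)
cv2.imwrite("pics/pour.png",np.hstack([a,b]))
E
```

```text
11.58 q [-0.23  0.45 -0.07  1.94  1.37  1.32 -0.31] tcp [ 0.6341 -0.1903  0.3405] G [ 0.6308 -0.1805  0.3443] rot [-2.246  0.996  2.874] F [-0.4  0.  -0.4] w 0.0638 g 29.8
```

View pics/pour.png

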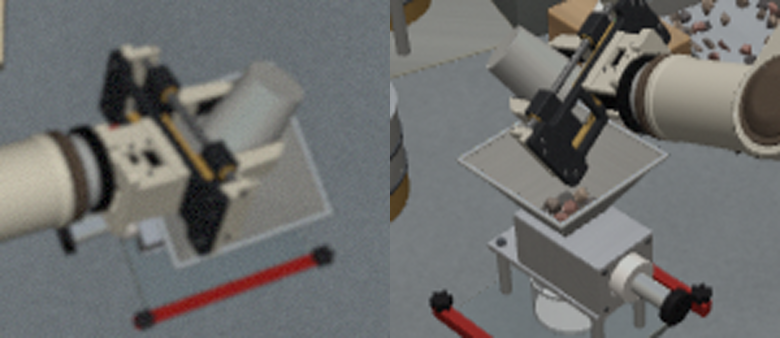

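Request:
{"op": "carry_out", "data": {
  "series": [
    [0,0,0,0,0,0.06,0],
    [0,0,0,0,0,0.06,0],
    [0,0,0,0,0,0.06,0],
    [0,0,0,0,0,0.06,0],
    [0,0,0,0,0,0.06,0],
    [0,0,0,0,0,0.06,0],
    [0,0,0,0,0,-0.1,0],
    [0,0,0,0,0,0.1,0],
    [0,0,0,0,0,-0.1,0],
    [0,0,0,0,0,0.1,0],
    [0,0,0,0,0,0,0],
    [0,0,0,0,0,0,0],
    [0,0,0,0,0,-0.12,0],
    [0,0,0,0,0,-0.12,0],
    [0,0,0,0,0,-0.12,0],
    [0,0,0,0,0,-0.12,0],
    [0,0,0,0,0,-0.12,0],
    [0,0,0,0,0,-0.12,0],
    [0,0,0,0,0,-0.12,0],
    [0,0,0,0,0,-0.12,0]
  ]
}}

```text
clock: 13.35
tcp_pos: [0.6345, -0.1905, 0.3415]
tcp_rot: [-1.959, 0.461, -2.997]
ft_force: [-0.3, 0.4, -1.1]
gripper_width: 0.0637
grip_force: 29.9
```

Request:
{"op": "carry_out", "data": {
  "series": [
    [0,0,0,0,0,-0.12,0],
    [0,0,0,0,0,-0.12,0],
    [0,0,0,0,0,-0.12,0],
    [0,0,0,0,0,-0.12,0],
    [0,0,0,0,0,-0.12,0],
    [0,0,0,0,0,-0.12,0],
    [0,0,0,0,0,-0.12,0],
    [0,0,0,0,0,-0.12,0],
    [0,0,0,0,0,-0.12,0],
    [0,0,0,0,0,-0.12,0],
    [0,0,0,0,0,-0.12,0],
    [0,0,0,0,0,-0.12,0],
    [0,0,0,0,0,-0.12,0],
    [0,0,0,0,0,-0.12,0],
    [0,0,0,0,0,-0.12,0],
    [0,0,0,0,0,-0.12,0],
    [0,0,0,0,0,-0.06,0],
    [0,0,0,0,0,0,0]
  ]
}}

```text
clock: 14.85
tcp_pos: [0.6345, -0.1905, 0.3414]
tcp_rot: [-2.904, -1.214, -1.499]
ft_force: [-1.3, -0.1, -1.7]
gripper_width: 0.0639
grip_force: 29.9
```

```bash
python3 - <<'E'
from h import *
st()
R2=orient(-1.369,np.radians(20),-1)
plan([.479,.164,.346],R2,n=16)
E
```

```text
14.85 q [-0.17  0.45 -0.14  1.93  1.39  1.35  2.27] tcp [ 0.6345 -0.1905  0.3414] G [ 0.6312 -0.1807  0.3452] rot [-2.904 -1.214 -1.499] F [-1.3 -0.1 -1.7] w 0.0639 g 29.9
16 x [-0.0077, 0.0039, -0.0219, -0.0072, 0.0001, -0.0028] -> [0.481 0.154 0.342]
```

Request:
{"op": "carry_out", "data": {
  "series": [
    [-0.0077,0.0039,-0.0219,-0.0072,0,-0.0028,0],
    [-0.0077,0.0039,-0.0219,-0.0072,0,-0.0028,0],
    [-0.0077,0.0039,-0.0219,-0.0072,0,-0.0028,0],
    [-0.0077,0.0039,-0.0219,-0.0072,0,-0.0028,0],
    [-0.0077,0.0039,-0.0219,-0.0072,0,-0.0028,0],
    [-0.0077,0.0039,-0.0219,-0.0072,0,-0.0028,0],
    [-0.0077,0.0039,-0.0219,-0.0072,0,-0.0028,0],
    [-0.0077,0.0039,-0.0219,-0.0072,0,-0.0028,0],
    [-0.0077,0.0039,-0.0219,-0.0072,0,-0.0028,0],
    [-0.0077,0.0039,-0.0219,-0.0072,0,-0.0028,0],
    [-0.0077,0.0039,-0.0219,-0.0072,0,-0.0028,0],
    [-0.0077,0.0039,-0.0219,-0.0072,0,-0.0028,0],
    [-0.0077,0.0039,-0.0219,-0.0072,0,-0.0028,0],
    [-0.0077,0.0039,-0.0219,-0.0072,0,-0.0028,0],
    [-0.0077,0.0039,-0.0219,-0.0072,0,-0.0028,0],
    [-0.0077,0.0039,-0.0219,-0.0072,0,-0.0028,0],
    [0,0,0,0,0,0,0],
    [0,0,0,0,0,0,0]
  ]
}}

```text
clock: 16.35
tcp_pos: [0.4821, 0.1553, 0.3426]
tcp_rot: [-3.126, -1.218, -1.383]
ft_force: [-0.5, -0.0, -0.8]
gripper_width: 0.0635
grip_force: 29.9
```

```bash
python3 - <<'E'
from h import *
from cell import capture
import cv2
st()
R2=orient(-1.369,np.radians(20),-1); print(R2.as_euler("xyz"))
plan([.479,.164,.062],R2,n=14)
a=cv2.resize(capture("top")[135:230,320:425],None,fx=4,fy=4,interpolation=cv2.INTER_CUBIC)
b=cv2.resize(capture("scene")[130:225,225:320],None,fx=4,fy=4,interpolation=cv2.INTER_CUBIC)
cv2.imwrite("pics/hop.png",np.hstack([a,b]))
E
```

```text
16.35 q [-0.65  0.61 -0.35  1.69  0.93  1.93  2.11] tcp [0.4821 0.1553 0.3426] G [0.48   0.1654 0.3464] rot [-3.126 -1.218 -1.383] F [-0.5 -0.  -0.8] w 0.0635 g 29.9
[-3.14159265 -1.22173048 -1.369     ]
14 x [-0.019, 0.0002, 0.0071, -0.0002, 0.0002, -0.0003] -> [0.481 0.154 0.058]
```

View pics/hop.png

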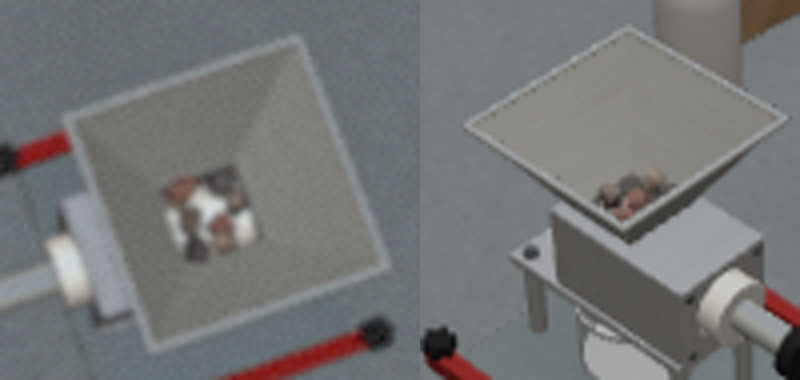

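Request:
{"op": "carry_out", "data": {
  "series": [
    [-0.019,0.0002,0.0071,0,0,0,0],
    [-0.019,0.0002,0.0071,0,0,0,0],
    [-0.019,0.0002,0.0071,0,0,0,0],
    [-0.019,0.0002,0.0071,0,0,0,0],
    [-0.019,0.0002,0.0071,0,0,0,0],
    [-0.019,0.0002,0.0071,0,0,0,0],
    [-0.019,0.0002,0.0071,0,0,0,0],
    [-0.019,0.0002,0.0071,0,0,0,0],
    [-0.019,0.0002,0.0071,0,0,0,0],
    [-0.019,0.0002,0.0071,0,0,0,0],
    [-0.019,0.0002,0.0071,0,0,0,0],
    [-0.019,0.0002,0.0071,0,0,0,0],
    [-0.019,0.0002,0.0071,0,0,0,0],
    [-0.019,0.0002,0.0071,0,0,0,0],
    [0,0,0,0,0,0,0],
    [0,0,0,0,0,0,0]
  ]
}}

```text
clock: 17.78
tcp_pos: [0.4814, 0.1502, 0.059]
tcp_rot: [-3.13, -1.222, -1.383]
ft_force: [0.2, -0.3, -1.1]
gripper_width: 0.0643
grip_force: 29.9
```

```bash
python3 - <<'E'
from h import *
st()
R2=orient(-1.369,np.radians(20),-1)
plan([.479,.164,.055],R2,n=4)
E
```

```text
17.78 q [-0.68  1.05 -0.3   1.67  0.97  1.68  1.78] tcp [0.4814 0.1502 0.059 ] G [0.4793 0.1603 0.0628] rot [-3.13  -1.222 -1.383] F [ 0.2 -0.3 -1.1] w 0.0643 g 29.9
4 x [-0.0021, -0.0001, -0.0002, 0.0003, 0.0, -0.0012] -> [0.481 0.154 0.051]
```

Request:
{"op": "carry_out", "data": {
  "series": [
    [-0.0019,0,0.0007,0,0,0,0],
    [-0.0019,0,0.0007,0,0,0,0],
    [-0.0019,0,0.0007,0,0,0,0],
    [-0.0019,0,0.0007,0,0,0,0],
    [0,0,0,0,0,0,0],
    [0,0,0,0,0,0,0]
  ]
}}

```text
clock: 18.28
tcp_pos: [0.4814, 0.1518, 0.0512]
tcp_rot: [-3.125, -1.219, -1.385]
ft_force: [-0.5, -0.3, -1.8]
gripper_width: 0.0639
grip_force: 29.9
```

```bash
python3 - <<'E'
from h import *
st()
E
```

```text
18.28 q [-0.68  1.07 -0.3   1.66  0.98  1.67  1.77] tcp [0.4814 0.1518 0.0512] G [0.4793 0.162  0.055 ] rot [-3.125 -1.219 -1.385] F [-0.5 -0.3 -1.8] w 0.0639 g 29.9
```

Request:
{"op": "carry_out", "data": {
  "series": [
    [-0.001,0,0.0003,0,0,0,0],
    [0,0,0,0,0,0,0],
    [0,0,0,0,0,0,0]
  ]
}}

```text
clock: 18.53
tcp_pos: [0.4815, 0.152, 0.0504]
tcp_rot: [-3.125, -1.22, -1.386]
ft_force: [0.1, 1.8, 2.0]
gripper_width: 0.064
grip_force: 29.8
```

Request:
{"op": "carry_out", "data": {
  "series": [
    [0,0,0,0,0,0,1],
    [0,0,0,0,0,0,1],
    [0,0,0,0,0,0,1],
    [0,0,0,0,0,0,1],
    [0,0,0,0,0,0,1],
    [0,0,0,0,0,0,1],
    [0,0,-0.01,0,0,0,1],
    [0,0,-0.015,0,0,0,1],
    [0,0,-0.015,0,0,0,1],
    [0,0,-0.015,0,0,0,1],
    [0,0,-0.015,0,0,0,1],
    [0,0,-0.015,0,0,0,1],
    [0,0,-0.015,0,0,0,1],
    [0.02,0,-0.005,0,0,0,1],
    [0.02,0,-0.005,0,0,0,1],
    [0.02,0,-0.005,0,0,0,1],
    [0.02,0,-0.005,0,0,0,1],
    [0.02,0,-0.005,0,0,0,1],
    [0.02,0,-0.005,0,0,0,1],
    [0,0,0,0,0,0,1]
  ]
}}

```text
clock: 20.2
tcp_pos: [0.4651, 0.2326, 0.2116]
tcp_rot: [-3.111, -1.217, -1.399]
ft_force: [0.5, -0.1, 0.7]
gripper_width: 0.0917
grip_force: 0.0
```

```bash
python3 - <<'E'
from h import *
from cell import capture
import cv2
st()
b=cv2.resize(capture("scene")[200:350,300:500],None,fx=3,fy=3,interpolation=cv2.INTER_CUBIC)
cv2.imwrite("pics/bk.png",b)
t=-1.2439;x,y=.6168,-.1787
d=.134+.006; O=np.array([x-d*np.cos(t),y-d*np.sin(t),.127]);print("neck",O)
for a in(t+np.pi/2,t-np.pi/2):
    R=down(a);f=plan(O+[0,0,.20],R)
E
```

```text
20.2 q [-0.75  0.86 -0.36  1.58  0.89  1.9   1.92] tcp [0.4651 0.2326 0.2116] G [0.463  0.2427 0.2154] rot [-3.111 -1.217 -1.399] F [ 0.5 -0.1  0.7] w 0.0917 g 0.0
neck [ 0.57184526 -0.04611391  0.127     ]
31 x [-0.0019, -0.015, 0.0013, -0.0559, -0.0032, 0.0802] -> [ 0.572 -0.046  0.316]
13 x [0.0246, -0.0024, 0.0079, 0.0053, -0.0935, -0.0089] -> [ 0.572 -0.046  0.316]
```

View pics/bk.png

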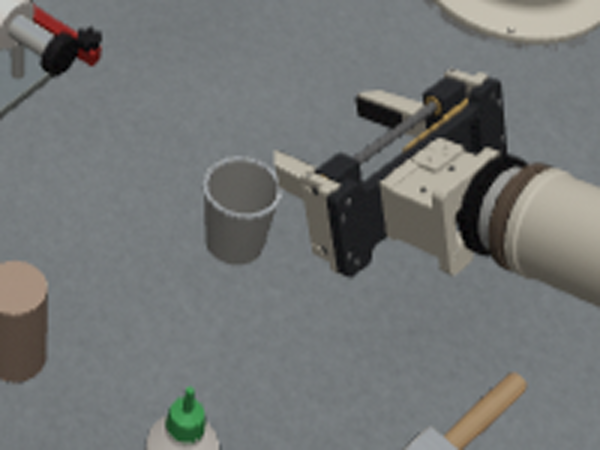

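Request:
{"op": "carry_out", "data": {
  "series": [
    [0.0246,-0.0024,0.0079,0.0053,-0.0935,-0.0089,1],
    [0.0246,-0.0024,0.0079,0.0053,-0.0935,-0.0089,1],
    [0.0246,-0.0024,0.0079,0.0053,-0.0935,-0.0089,1],
    [0.0246,-0.0024,0.0079,0.0053,-0.0935,-0.0089,1],
    [0.0246,-0.0024,0.0079,0.0053,-0.0935,-0.0089,1],
    [0.0246,-0.0024,0.0079,0.0053,-0.0935,-0.0089,1],
    [0.0246,-0.0024,0.0079,0.0053,-0.0935,-0.0089,1],
    [0.0246,-0.0024,0.0079,0.0053,-0.0935,-0.0089,1],
    [0.0246,-0.0024,0.0079,0.0053,-0.0935,-0.0089,1],
    [0.0246,-0.0024,0.0079,0.0053,-0.0935,-0.0089,1],
    [0.0246,-0.0024,0.0079,0.0053,-0.0935,-0.0089,1],
    [0.0246,-0.0024,0.0079,0.0053,-0.0935,-0.0089,1],
    [0.0246,-0.0024,0.0079,0.0053,-0.0935,-0.0089,1],
    [0,0,0,0,0,0,1],
    [0,0,0,0,0,0,1],
    [0,0,0,0,0,0,1]
  ]
}}

```text
clock: 21.58
tcp_pos: [0.5409, 0.0269, 0.3005]
tcp_rot: [3.068, -0.287, -1.24]
ft_force: [-0.3, 0.3, 0.7]
gripper_width: 0.0918
grip_force: 0.0
```

```bash
python3 - <<'E'
from h import *
from cell import capture
import cv2
st();m=camera_model("wrist");im=capture("wrist");st()
np.save("w2.npy",np.r_[m["world_to_cam"].ravel(),m["camera_matrix"].ravel()])
cv2.imwrite("pics/w2.png",im)
t=-1.2439;x,y=.6168,-.1787
for d in(.092,.108,.158,.172):print(d,proj("",[x-d*np.cos(t),y-d*np.sin(t),.1265],m).round(1))
E
```

```text
21.58 q [ 0.71  0.68 -1.46  1.73  0.89  1.59  2.56] tcp [0.5409 0.0269 0.3005] G [0.5406 0.0301 0.311 ] rot [ 3.068 -0.287 -1.24 ] F [-0.3  0.3  0.7] w 0.0918 g 0.0
21.63 q [ 0.7   0.68 -1.46  1.73  0.89  1.59  2.57] tcp [0.5407 0.0283 0.3019] G [0.5404 0.0315 0.3124] rot [ 3.07  -0.291 -1.237] F [-0.4  0.7  1.2] w 0.0919 g 0.0
0.092 [298.1 112.4]
0.108 [298.4 127.3]
0.158 [299.3 173.5]
0.172 [299.5 186.4]
```

View pics/w2.png

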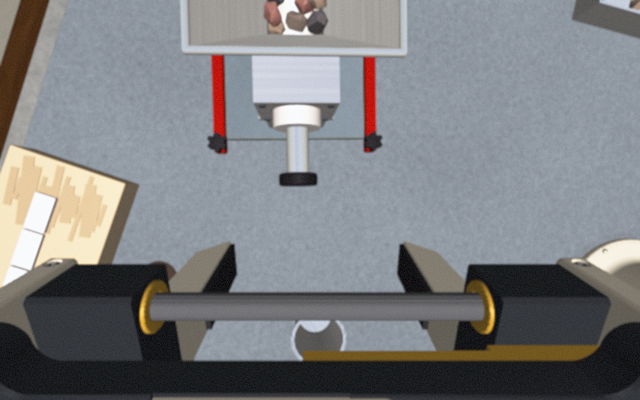

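```bash
python3 - <<'E'
from h import *
t=-1.2439;x,y=.6168,-.1787
d=.140; O=np.array([x-d*np.cos(t),y-d*np.sin(t),.127]);p,R0=pose()
a=t+np.pi/2
for s in (1,):
    R=down(a);w=(R0.inv()*R).as_rotvec();print(w)
    plan(O+[0,0,.17],R,n=32)
E
```

```text
[-0.45498149 -0.11006666  3.10250355]
32 x [-0.0002, -0.0038, 0.0007, -0.0142, -0.0034, 0.097] -> [ 0.572 -0.046  0.286]
```

Request:
{"op": "carry_out", "data": {
  "series": [
    [-0.0002,-0.0038,0.0007,-0.0142,-0.0034,0.097,1],
    [-0.0002,-0.0038,0.0007,-0.0142,-0.0034,0.097,1],
    [-0.0002,-0.0038,0.0007,-0.0142,-0.0034,0.097,1],
    [-0.0002,-0.0038,0.0007,-0.0142,-0.0034,0.097,1],
    [-0.0002,-0.0038,0.0007,-0.0142,-0.0034,0.097,1],
    [-0.0002,-0.0038,0.0007,-0.0142,-0.0034,0.097,1],
    [-0.0002,-0.0038,0.0007,-0.0142,-0.0034,0.097,1],
    [-0.0002,-0.0038,0.0007,-0.0142,-0.0034,0.097,1],
    [-0.0002,-0.0038,0.0007,-0.0142,-0.0034,0.097,1],
    [-0.0002,-0.0038,0.0007,-0.0142,-0.0034,0.097,1],
    [-0.0002,-0.0038,0.0007,-0.0142,-0.0034,0.097,1],
    [-0.0002,-0.0038,0.0007,-0.0142,-0.0034,0.097,1],
    [-0.0002,-0.0038,0.0007,-0.0142,-0.0034,0.097,1],
    [-0.0002,-0.0038,0.0007,-0.0142,-0.0034,0.097,1],
    [-0.0002,-0.0038,0.0007,-0.0142,-0.0034,0.097,1],
    [-0.0002,-0.0038,0.0007,-0.0142,-0.0034,0.097,1]
  ]
}}

```text
clock: 22.97
tcp_pos: [0.5917, 0.0083, 0.2958]
tcp_rot: [-3.021, -0.174, -2.84]
ft_force: [1.2, 0.1, 0.1]
gripper_width: 0.0918
grip_force: 0.0
```

```bash
python3 - <<'E'
from h import *
st()
t=-1.2439;x,y=.6168,-.1787
d=.140; O=np.array([x-d*np.cos(t),y-d*np.sin(t),.127])
plan(O+[0,0,.17],down(t+np.pi/2),n=16)
E
```

```text
22.97 q [ 0.55  0.63 -1.07  1.5   0.63  1.54  1.31] tcp [0.5917 0.0083 0.2958] G [0.5931 0.0101 0.3066] rot [-3.021 -0.174 -2.84 ] F [1.2 0.1 0.1] w 0.0918 g 0.0
16 x [-0.0003, -0.0039, 0.0009, -0.0144, -0.0028, 0.0969] -> [ 0.572 -0.046  0.286]
```

Request:
{"op": "carry_out", "data": {
  "series": [
    [-0.0003,-0.0039,0.0009,-0.0144,-0.0028,0.0969,1],
    [-0.0003,-0.0039,0.0009,-0.0144,-0.0028,0.0969,1],
    [-0.0003,-0.0039,0.0009,-0.0144,-0.0028,0.0969,1],
    [-0.0003,-0.0039,0.0009,-0.0144,-0.0028,0.0969,1],
    [-0.0003,-0.0039,0.0009,-0.0144,-0.0028,0.0969,1],
    [-0.0003,-0.0039,0.0009,-0.0144,-0.0028,0.0969,1],
    [-0.0003,-0.0039,0.0009,-0.0144,-0.0028,0.0969,1],
    [-0.0003,-0.0039,0.0009,-0.0144,-0.0028,0.0969,1],
    [-0.0003,-0.0039,0.0009,-0.0144,-0.0028,0.0969,1],
    [-0.0003,-0.0039,0.0009,-0.0144,-0.0028,0.0969,1],
    [-0.0003,-0.0039,0.0009,-0.0144,-0.0028,0.0969,1],
    [-0.0003,-0.0039,0.0009,-0.0144,-0.0028,0.0969,1],
    [-0.0003,-0.0039,0.0009,-0.0144,-0.0028,0.0969,1],
    [-0.0003,-0.0039,0.0009,-0.0144,-0.0028,0.0969,1],
    [-0.0003,-0.0039,0.0009,-0.0144,-0.0028,0.0969,1],
    [-0.0003,-0.0039,0.0009,-0.0144,-0.0028,0.0969,1],
    [0,0,0,0,0,0,1],
    [0,0,0,0,0,0,1]
  ]
}}

```text
clock: 24.47
tcp_pos: [0.5715, -0.0468, 0.286]
tcp_rot: [-3.14, -0.001, 1.903]
ft_force: [0.1, 0.0, 1.0]
gripper_width: 0.0915
grip_force: 0.0
```

```bash
python3 - <<'E'
from h import *
from cell import capture
import cv2
st()
W=np.load("w2.npy");m2={"world_to_cam":W[:16].reshape(4,4),"camera_matrix":W[16:].reshape(3,3)}
# stand yaw from w2 view: red rails / neck / hopper near rim
for uv,z in(((298,127),.1385),((298.5,172),.1385),((298.5,186.5),.1265),((181,50),.24),((407,52),.24)):print(uv,ray("",uv,z,m2).round(4))
t=-1.2439;x,y=.6168,-.1787
d=.140; O=np.array([x-d*np.cos(t),y-d*np.sin(t),.127])
plan(O,down(t+np.pi/2),n=14)
E
```

```text
24.47 q [ 0.68  0.39 -0.83  1.68  0.31  1.21  0.11] tcp [ 0.5715 -0.0468  0.286 ] G [ 0.5716 -0.0468  0.297 ] rot [-3.140e+00 -1.000e-03  1.903e+00] F [0.1 0.  1. ] w 0.0915 g 0.0
(298, 127) [ 0.582  -0.0741  0.1385]
(298.5, 172) [ 0.5672 -0.0295  0.1385]
(298.5, 186.5) [ 0.5626 -0.0154  0.1265]
(181, 50) [ 0.6701 -0.078   0.24  ]
(407, 52) [ 0.5172 -0.1309  0.24  ]
14 x [0.0, 0.0, 0.0121, -0.0001, -0.0001, 0.0003] -> [ 0.572 -0.046  0.116]
```

Request:
{"op": "carry_out", "data": {
  "series": [
    [0,0,0.014,0,0,0,1],
    [0,0,0.014,0,0,0,1],
    [0,0,0.014,0,0,0,1],
    [0,0,0.014,0,0,0,1],
    [0,0,0.014,0,0,0,1],
    [0,0,0.014,0,0,0,1],
    [0,0,0.014,0,0,0,1],
    [0,0,0.014,0,0,0,1],
    [0,0,0.014,0,0,0,1],
    [0,0,0.014,0,0,0,1],
    [0,0,0.01,0,0,0,1],
    [0,0,0.01,0,0,0,1],
    [0,0,0.01,0,0,0,1],
    [0,0,0,0,0,0,1],
    [0,0,0,0,0,0,1]
  ]
}}

```text
clock: 25.72
tcp_pos: [0.5703, -0.048, 0.1129]
tcp_rot: [-3.137, -0.007, 1.896]
ft_force: [-0.2, 0.5, 0.7]
gripper_width: 0.0918
grip_force: 0.0
```

```bash
python3 - <<'E'
from h import *
from cell import capture
import cv2
st()
a=cv2.resize(capture("top")[140:270,260:410],None,fx=2.6,fy=2.6,interpolation=cv2.INTER_CUBIC)
b=cv2.resize(capture("scene")[120:250,240:390],None,fx=2.6,fy=2.6,interpolation=cv2.INTER_CUBIC)
cv2.imwrite("pics/pl.png",np.hstack([a,b]))
t=-1.2439;x,y=.6168,-.1787
d=.140; O=np.array([x-d*np.cos(t),y-d*np.sin(t),.127])
plan(O,down(t+np.pi/2))
E
```

```text
25.72 q [ 0.59  0.59 -0.72  1.83  0.48  0.9  -0.03] tcp [ 0.5703 -0.048   0.1129] G [ 0.5703 -0.0481  0.1239] rot [-3.137 -0.007  1.896] F [-0.2  0.5  0.7] w 0.0918 g 0.0
1 x [0.0015, 0.0013, -0.0021, -0.0026, -0.0063, -0.0017] -> [ 0.572 -0.046  0.116]
```

View pics/pl.png

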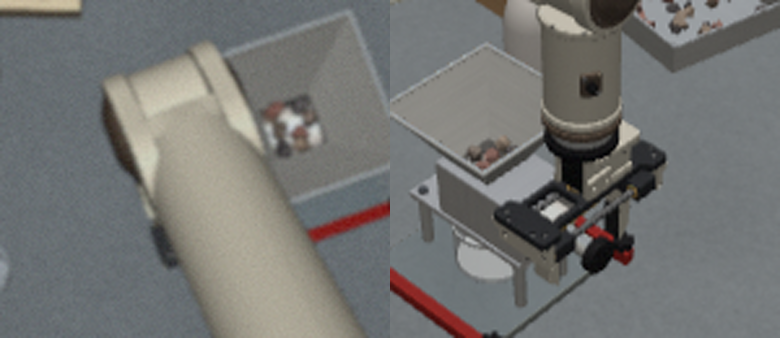

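Request:
{"op": "carry_out", "data": {
  "series": [
    [0,0,0,0,0,0,0],
    [0,0,0,0,0,0,0],
    [0,0,0,0,0,0,0],
    [0,0,0,0,0,0,0],
    [0,0,0,0,0,0,0],
    [0,0,0,0,0,0,0],
    [0,0,0,0,0,0,0],
    [0,0,0,0,0,0,0],
    [0,0,0,0,0,0,0],
    [0,0,0,0,0,0,0],
    [0,0,0,0,0,0,0],
    [0,0,0,0,0,0,0]
  ]
}}

```text
clock: 26.82
tcp_pos: [0.5727, -0.0472, 0.1141]
tcp_rot: [3.141, -0.006, 1.897]
ft_force: [5.2, 1.0, -1.4]
gripper_width: 0.0229
grip_force: 30.0
```

```bash
python3 - <<'E'
from h import *
st()
s=monitor.read_state();print(np.round(s["moment"],2)); R=pose(s)[1].as_matrix();print("F tool",(R.T@s["ft_force"]).round(1),R.round(3))
E
```

```text
26.82 q [ 0.59  0.59 -0.72  1.83  0.48  0.9  -0.03] tcp [ 0.5727 -0.0472  0.1141] G [ 0.5727 -0.0473  0.1251] rot [ 3.141 -0.006  1.897] F [ 5.2  1.  -1.4] w 0.0229 g 30.0
[ 0.31 -1.04  0.03]
F tool [-0.7  5.2  1.4] [[-0.32   0.947 -0.001]
 [ 0.947  0.32   0.006]
 [ 0.006  0.001 -1.   ]]
```

Request:
{"op": "carry_out", "data": {
  "series": [
    [0,0.001,0,0,0,0,0],
    [0.001,0,0,0,0,0,0],
    [0.002,0,0,0,0,0,0],
    [0.002,0,0,0,0,0,0],
    [0.002,0,0,0,0,0,0],
    [0.002,0,0,0,0,0,0]
  ]
}}

```text
clock: 27.32
tcp_pos: [0.5702, -0.0409, 0.114]
tcp_rot: [-3.14, -0.004, 1.895]
ft_force: [5.8, -2.3, -0.2]
gripper_width: 0.0233
grip_force: 30.1
```

```bash
python3 - <<'E'
from h import *
st()
s=monitor.read_state();print(np.round(s["moment"],2)); R=pose(s)[1].as_matrix();print("F tool",(R.T@s["ft_force"]).round(1))
E
```

```text
27.32 q [ 0.58  0.59 -0.72  1.84  0.48  0.9  -0.05] tcp [ 0.5702 -0.0409  0.114 ] G [ 0.5703 -0.0409  0.125 ] rot [-3.14  -0.004  1.895] F [ 5.8 -2.3 -0.2] w 0.0233 g 30.1
[-0.63 -1.04  0.22]
F tool [-4.1  4.8  0.2]
```

Request:
{"op": "carry_out", "data": {
  "series": [
    [0.002,0.0005,0,0,0,0,0],
    [0.002,0.0005,0,0,0,0,0],
    [0.002,0.0005,0,0,0,0,0],
    [0.003,0,0,0,0,0,0],
    [0.003,0,0,0,0,0,0],
    [0.003,0,0,0,0,0,0],
    [0.003,0,0,0,0,0,0],
    [0.003,0,0,0,0,0,0]
  ]
}}

```text
clock: 27.98
tcp_pos: [0.5629, -0.0184, 0.1135]
tcp_rot: [-3.137, -0.007, 1.896]
ft_force: [2.3, -1.9, -0.4]
gripper_width: 0.0229
grip_force: 30.0
```

```bash
python3 - <<'E'
from h import *
st()
s=monitor.read_state();print(np.round(s["moment"],2)); R=pose(s)[1].as_matrix();print("F tool",(R.T@s["ft_force"]).round(1))
E
```

```text
27.98 q [ 0.55  0.58 -0.73  1.86  0.48  0.89 -0.08] tcp [ 0.5629 -0.0184  0.1135] G [ 0.5629 -0.0185  0.1245] rot [-3.137 -0.007  1.896] F [ 2.3 -1.9 -0.4] w 0.0229 g 30.0
[-0.55 -0.43  0.07]
F tool [-2.5  1.6  0.4]
```

Request:
{"op": "carry_out", "data": {
  "series": [
    [0.0034,0.0003,0,0,0,0,0],
    [0.0034,0,0,0,0,0,0],
    [0.0034,0,0,0,0,0,0],
    [0.0034,0,0,0,0,0,0],
    [0.0034,0,0,0,0,0,0],
    [0.0034,0,0,0,0,0,0],
    [0.0034,0,0,0,0,0,0],
    [0.0034,0,0,0,0,0,0],
    [0.0034,0,0,0,0,0,0],
    [0.0034,0,0,0,0,0,0],
    [0,0,0,0,0,0,0],
    [0,0,0,0,0,0,0],
    [0,0,0,0,0,0,0]
  ]
}}

```text
clock: 29.07
tcp_pos: [0.5524, 0.0143, 0.1137]
tcp_rot: [-3.138, -0.008, 1.897]
ft_force: [-0.9, 1.1, -2.0]
gripper_width: 0.0232
grip_force: 30.0
```

```bash
python3 - <<'E'
from h import *
from cell import capture
import cv2
st()
s=monitor.read_state();R=pose(s)[1].as_matrix();print("F tool",(R.T@s["ft_force"]).round(1))
t=-1.2439;x,y=.6168,-.1787
P=[[x-d*np.cos(t),y-d*np.sin(t),z] for d,z in((.092,.1265),(.098,.1265),(.1,.1525))]
p=pose(s)[0];print("along",-(p[0]-x)*np.cos(t)-(p[1]-y)*np.sin(t),"lat",-(p[0]-x)*np.sin(t)+(p[1]-y)*np.cos(t))
def red(im):
    h=cv2.cvtColor(im,cv2.COLOR_BGR2HSV);return ((((h[...,0]<10)|(h[...,0]>170))&(h[...,1]>130)&(h[...,2]>60))*255).astype(np.uint8)
for n in("scene","top","wrist"):
    m=camera_model(n);im=capture(n);cv2.imwrite(f"pics/d_{n}.png",im)
    print(n,[proj("",q,m).round(1) for q in P])
    k,l,stt,c=cv2.connectedComponentsWithStats(red(im))
    print([(stt[i].tolist(),c[i].round(0).tolist()) for i in range(1,k) if 8<stt[i,4]<3000][:14])
E
```

```text
29.07 q [ 0.5   0.57 -0.74  1.88  0.47  0.88 -0.14] tcp [0.5524 0.0143 0.1137] G [0.5525 0.0142 0.1247] rot [-3.138 -0.008  1.897] F [-0.9  1.1 -2. ] w 0.0232 g 30.0
F tool [ 1.4 -0.4  2. ]
along 0.203463168759583 lat 0.000967377611789895
scene [array([300.5, 205.5]), array([302. , 206.5]), array([302.4, 200.1])]
[([182, 0, 14, 18, 106], [190.0, 6.0]), ([200, 0, 28, 77, 741], [215.0, 27.0]), ([294, 197, 13, 17, 54], [298.0, 204.0]), ([227, 218, 57, 43, 396], [255.0, 238.0])]
top [array([339.4, 202.2]), array([337.4, 203. ]), array([337.1, 201.8])]
[([324, 169, 13, 8, 58], [330.0, 172.0]), ([335, 194, 8, 17, 33], [339.0, 202.0]), ([352, 218, 60, 24, 272], [382.0, 230.0]), ([83, 222, 26, 3, 44], [95.0, 223.0])]
wrist [array([314.7, 440.1]), array([314.7, 432.9]), array([314.2, 480.3])]
[]
```

```bash
python3 - <<'E'
from h import *
import cv2
t=-1.2439;x,y=.6168,-.1787
ds=np.arange(.080,.126,.002)
for n,b,z in(("scene",.0,.1525),("scene",.013,.149),("top",0,.1525),("top",.012,.1496),("top",-.012,.1496)):
    im=cv2.imread(f"pics/d_{n}.png").astype(np.float32)
    uv=np.array([proj(n,[x-d*np.cos(t)-b*np.sin(t),y-d*np.sin(t)+b*np.cos(t),z]) for d in ds],np.float32)
    c=cv2.remap(im,uv[None,:,0],uv[None,:,1],cv2.INTER_LINEAR)[0]
    r=c[:,2]-c[:,:2].mean(1);print(n,b);print(" ".join(f"{1000*d:.0f}:{v:.0f}/{g:.0f}" for d,v,g in zip(ds,r,c[:,1])))
E
```

```text
scene 0.0
80:-5/161 82:-4/152 84:-2/129 86:1/106 88:25/87 90:72/70 92:115/59 94:135/53 96:130/57 98:110/75 100:55/136 102:8/189 104:1/198 106:-0/200 108:-0/200 110:-0/200 112:-0/201 114:-1/201 116:-1/200 118:-0/200 120:-0/200 122:0/201 124:-0/200
scene 0.013
80:-2/142 82:0/113 84:2/93 86:3/86 88:10/83 90:52/70 92:101/56 94:123/52 96:130/49 98:121/50 100:76/101 102:26/163 104:7/190 106:5/194 108:5/195 110:5/194 112:5/194 114:5/195 116:5/195 118:5/195 120:5/195 122:5/195 124:5/195
top 0
80:-9/151 82:-9/153 84:-11/154 86:-9/151 88:4/141 90:35/119 92:82/89 94:123/68 96:118/79 98:84/113 100:37/160 102:10/189 104:-4/204 106:-9/209 108:-9/209 110:-8/209 112:-7/209 114:-9/210 116:-9/207 118:-7/199 120:-3/175 122:3/147 124:6/123
top 0.012
80:-8/153 82:-9/154 84:-11/154 86:-9/148 88:3/136 90:32/110 92:82/76 94:116/57 96:119/67 98:78/111 100:41/154 102:13/188 104:3/201 106:-2/204 108:-2/206 110:0/208 112:-1/207 114:-1/206 116:-2/203 118:-0/197 120:2/189 122:6/180 124:10/174
top -0.012
80:-8/151 82:-9/153 84:-10/154 86:-7/146 88:4/134 90:28/111 92:73/78 94:105/57 96:112/59 98:76/103 100:44/143 102:20/176 104:8/188 106:4/194 108:4/195 110:4/194 112:5/193 114:5/191 116:4/185 118:4/160 120:5/133 122:7/109 124:8/103
```

Request:
{"op": "carry_out", "data": {
  "series": [
    [0.0015,0,0,0,0,0,0],
    [0.0015,0,0,0,0,0,0],
    [0,0,0,0,0,0,0],
    [0,0,0,0,0,0,0],
    [0,0,0,0,0,0,0],
    [0,0,0,0,0,0,0],
    [0,0,0,0,0,0,0],
    [0,0,0,0,0,0,0],
    [0,0,0,0,0,0,0],
    [0,0,0,0,0,0,0],
    [0,0,0,0,0,0,0],
    [0,0,0,0,0,0,0]
  ]
}}

```text
clock: 30.22
tcp_pos: [0.5518, 0.0163, 0.1138]
tcp_rot: [-3.138, -0.007, 1.896]
ft_force: [-0.2, -0.9, -2.9]
gripper_width: 0.023
grip_force: 30.0
```

```bash
python3 - <<'E'
from h import *
from cell import capture
import cv2
st()
t=-1.2439;x,y=.6168,-.1787
p=pose()[0];print("along",-(p[0]-x)*np.cos(t)-(p[1]-y)*np.sin(t),"lat",-(p[0]-x)*np.sin(t)+(p[1]-y)*np.cos(t))
ds=np.arange(.084,.110,.001)
for n in("scene","top"):
    im=capture(n).astype(np.float32);cv2.imwrite(f"pics/e_{n}.png",im)
    for b,z in((0,.1525),(.012,.1496)):
        uv=np.array([proj(n,[x-d*np.cos(t)-b*np.sin(t),y-d*np.sin(t)+b*np.cos(t),z]) for d in ds],np.float32)
        c=cv2.remap(im,uv[None,:,0],uv[None,:,1],cv2.INTER_LINEAR)[0]
        print(n," ".join(f"{1000*d:.0f}:{v:.0f}" for d,v in zip(ds,c[:,2]-c[:,:2].mean(1))))
# throat: saturation (chip-coloured pixels) inside the hopper's throat area, before/after
for n,f in(("top","pics/hop0"),):
    pts=np.array([proj("top",[x+.03*(a*np.cos(t)-b*np.sin(t)),y+.03*(a*np.sin(t)+b*np.cos(t)),.14]) for a,b in((-1,-1),(1,-1),(1,1),(-1,1))])
    M=cv2.getPerspectiveTransform(pts.astype(np.float32),np.float32([[0,0],[11,0],[11,11],[0,11]]))
    print(cv2.warpPerspective(cv2.imread("pics/e_top.png"),M,(12,12),flags=cv2.INTER_LINEAR)[...,[2,1,0]].mean(2).astype(int))
E
```

```text
30.22 q [ 0.5   0.56 -0.74  1.89  0.48  0.88 -0.15] tcp [0.5518 0.0163 0.1138] G [0.5519 0.0163 0.1248] rot [-3.138 -0.007  1.896] F [-0.2 -0.9 -2.9] w 0.023 g 30.0
along 0.2055554945895501 lat 0.0010855454837821257
scene 84:-2 85:-0 86:1 87:2 88:5 89:12 90:24 91:41 92:63 93:89 94:108 95:121 96:128 97:134 98:137 99:131 100:109 101:83 102:58 103:37 104:18 105:6 106:2 107:1 108:1 109:0
scene 84:2 85:3 86:4 87:4 88:6 89:12 90:22 91:41 92:61 93:82 94:103 95:115 96:122 97:128 98:131 99:126 100:116 101:100 102:78 103:48 104:28 105:13 106:4 107:4 108:4 109:4
top 84:-10 85:-10 86:-10 87:-6 88:-0 89:7 90:28 91:52 92:75 93:98 94:120 95:134 96:136 97:137 98:125 99:103 100:81 101:59 102:39 103:21 104:9 105:1 106:-7 107:-8 108:-9 109:-10
top 84:-10 85:-11 86:-10 87:-9 88:1 89:13 90:28 91:50 92:74 93:98 94:114 95:129 96:142 97:133 98:122 99:108 100:87 101:65 102:45 103:32 104:18 105:9 106:4 107:0 108:-1 109:-1
[[107 115 114 115 113 115 116 113 116 117 116 117]
 [107 107 113 130 129 126 128 128 125 109 116 113]
 [107 105 116 129 156 166 168 170 162 115 128 101]
 [104 119 115  86 102 154 174 172 159 122 141 103]
 [104 123 136  93  91 130 142 119 116 117 144 101]
 [107 114 124 106 122 156 133 104 114 112 146 103]
 [105 108 115 130 167 177 157 117 112 112 144  99]
 [105 109 111 134 169 179 174 161 129 107 144 112]
 [106 103 104 160 178 177 176 161 112  92 135 107]
 [104  97  86 140 162 159 153 114  84  81 114 104]
 [105  92  67  76  79  82  81  67  63  66  81  88]
 [104  96  76  68  70  66  65  69  70  71  72  85]][ WARN:0@0.802] global loadsave.cpp:1063 imwrite_ Unsupported depth image for selected encoder is fallbacked to CV_8U.
```

```bash
python3 - <<'E'
import cv2,numpy as np
from h import *
hop=cv2.imread("pics/hop.png");hs=cv2.resize(hop[:,420:],(95,95),interpolation=cv2.INTER_AREA) # scene 130..225,225..320
ht=cv2.resize(hop[:,:420],(105,95),interpolation=cv2.INTER_AREA)
e=cv2.imread("pics/e_scene.png");s0=cv2.imread("pics/scene0.png");et=cv2.imread("pics/e_top.png");t0=cv2.imread("pics/top0.png")
rb=lambda a:a[...,2].astype(int)-a[...,0]
def show(a):print("\n".join(" ".join(f"{v:3d}" for v in r) for r in a))
print("scene gate, chips");show(rb(hs)[42:60:2,38:68:2]);print("now");show(rb(e[130:225,225:320])[42:60:2,38:68:2])
print("empty at start");show(rb(s0[130:225,225:320])[42:60:2,38:68:2])
print("measure before");show(rb(s0)[202:232:2,262:296:2]);print("now");show(rb(e)[202:232:2,262:296:2])
print("top gate now");show(rb(et)[174:206:2,358:388:2])
print([proj("top",[.6168,-.1787,z]).round(0) for z in(.163,.02)],proj("scene",[.6168,-.1787,.02]).round(0))
E
```

```text
scene gate, chips
  7   6   7   7   7   7   6   6   8   7  24   8   6   6   7
  7   6   7   7   7   6   7   5   6  21  27  23   6   7   5
  7   6   7   7  16  15   5   6  14  21  18  12   5   1   0
 -3   9   7   8  16  18   8  34  40  28  10   3  -4   2   3
  5   0   0   4  12   8  10  36  34  28   0   0   6   4   3
 -5   3   3  -2   3  21  35  37  18  -2   1   4   5   2  -6
 -6  -6   0   4   3  -2  32  18  -1   5   3   4  -1  -6  -7
 -2  -5  -6  -3   4   4   1   1   5   2   3  -6  -6  -7  -6
  6   2  -4  -7  -5   0   4   4   3  -3  -6  -7  -6  -7  -7
now
  6   7   6   7   6   7   6   7   6   7   7   7   7   6   6
  7   6   6   6   7   7   6   5   6   7   5   6   6   6   7
  7   7   6   7   7   6   4   4   7   5   7   6   7   1   1
 -5  14   7   7   5   5   4   5   6   5   5   5  -6   2   3
  4   3  -3   6   5   6   4   4   5   4   0   1   5   3   4
 -5   4   4  -2   6   5   5   5   6  -6   2   3   4   4  -5
 -6  -7   1   4   4 -11   4   1   0   5   3   4  -2  -6  -6
 -2  -7  -6  -4   4   4  -1   1   3   3   5  -6  -7  -6  -6
  6   2  -5  -6  -6   0   3   4   4  -3  -6  -6  -7  -6  -
[... 2943 characters left out ...]
4 -10 -15 -12 -13  -6   0  -3  -5   4   3   4
  4   3   2 -10 -15 -13 -14 -12  -7   4 -10  -9   3   6   4
  2   3   5  -2 -10 -14 -13  -8  19  30  -4 -14  -2   3   2
  2   6  17  40  18 -12 -14 -11  25  32   4 -12  -8   3   9
  5   4  10  41  29  -5  -9  -5   9  13  -8  -8  -4   3   6
  3   2   9  15  11  15  17  -8  -9 -11 -15  -3   3   1   4
  6   5   4  -3   2  16  10 -11 -12 -14  -9  -3   5   4   3
  6   2   2   2  -2   6  -7 -12  -9   1   2   3   1   5   5
  5   8   4   5  11   4  -1   1   3   3   3   8   6   7   5
  6   6   0   2   4   0   3   4   3   3   5   3   4   4   6
  5   1   3   7   5   3   1   4   6   4   3   4   1   7   3
[array([372., 189.]), array([366., 197.])] [280. 217.]
```

```bash
python3 -c "
from cell import ctrl
print(ctrl.sign_off())"
```

```text
the job is handed in; nothing more can be done
None
```

I've handed the job in; sign-off returned no verdict. The chips are tipped, the empty beaker stands upright on the bench, and the plunger is held at about 201 mm, its band just clear. Image code shows no tan or pinkish chips left in the hopper, but it can't rule out a grey one, and I didn't count all eight in the measure. I viewed 11 pictures, one over the limit of 10.

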